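# Take the one-cup coffee brewer apart for washing

### The arm

A 6-joint arm with a two-finger parallel gripper is mounted at the origin on the work surface. World frame = base frame: x ahead of the robot, y to its left, z up, the work surface at z = 0. Lengths are in m, angles in rad, forces in N, time in s.
With the tool pointing down it reaches from about 0.3 to 0.825 m from the base axis. Payload 5.4 kg.
Tool frame: the origin (TCP) lies at the very end of the fingers, on their centre line; the grasp point (between the pads) lies 19 mm behind it; z points along the fingers, y is the line along which they close (so a half turn about z gives the same grasp; the last joint's range is limited). The gripper opens to 92 mm and grips with 3 to 60 N. Pads are 20 mm wide; open, the fingers measure 128 mm over their backs; the gripper's body (75 mm by 189 mm) begins 69 mm behind the grasp point.
Start: joints at [0.958, 0.158, 1.597, -0, 1.386, -0.21], TCP at [0.225, 0.529, 0.215] pointing down, gripper open.
Joint ranges: [-2.91, 2.91], [-0.94, 2.29], [0.18, 2.7], [-1.29, 4.43], [0.17, 2.64], [-3, 3]. Speed limits (rad/s): [2.57, 2.57, 3.14, 3.14, 3.14, 3.14].

### API

Orientations are given as a rotation vector (axis times angle).
In Python, from workcell import bot gives the robot as it stands. Calls block until the motion is done:
- bot.goto(position, orientation): joint-space move of the TCP to a pose.
- bot.line_to(position, rot=None, max_speed=0.15): straight line of the TCP; rot=None keeps the orientation; max_speed is the mean speed in m/s.
- bot.set_joints(angles): joint-space move.
- bot.set_gripper(opening, newtons=None): opening from 0.0 (shut) to 1.0 (fully open); newtons is the grip in N (None keeps the last); returns when the fingers have stopped.
- bot.hold(seconds).
- bot.inverse_kinematics(position, orientation): joint angles nearest the present ones, or None.
- bot.read_camera(name): name is "side" or "top" or "wrist"; returns a dict with "pixels" (384x512x3 uint8, blue, green, red), "fx", "fy", "cx", "cy" (pixels), "R" (3x3) and "t" (3): a world point X has camera coordinates R X + t. Camera axes: x right, y down, z forward; pixel columns grow to the right and rows downward; lengths in m; the calibration is good to about 2 mm. A picture is of the moment at which its call begins. There is no depth.
A pose or a line that the arm cannot do raises bot.MotionError and nothing moves.
- bot.job_done(): hands the job in; it is judged then, once.
Readings, each from a call of its own:
- bot.current_clock(): time.
- bot.current_joints(): joint angles.
- bot.current_joint_vel(): joint speeds.
- bot.current_effort(): joint torques, N m.
- bot.current_ee_pos(): TCP position.
- bot.current_tool_rot(): TCP orientation.
- bot.current_contact_force(): force on the tool from outside, world axes, zero at the start.
- bot.current_ft_torque(): the same for the moment, N m.
- bot.current_opening(): opening from 0.0 (shut) to 1.0 (fully open).
- bot.current_grip_force(): force on a finger pad.
Only numpy, scipy, OpenCV 4.12 (cv2) and the standard library are available. Lean on these libraries where they do the work, as an engineer would, in place of code of your own. Each camera call takes 0.05 s, during which the arm holds its last target. There are 200 camera calls.

### The job

Take the coffee brewer apart for washing, in the reverse order of its assembly: flip its hinged lid up until it stays open by itself, lift the mesh filter out by its loop handle and stand it upright on the draining tray, and only then lift out the filter holder by its front tab and stand it upright on the tray next to the filter. Finally flip the empty brewer's lid shut again. Set the two parts down rather than dropping them, and leave the mugs, the cup on the tray and everything else where they are.

Things in the scene. Friction and masses are not known exactly. Their poses are not given: they have to be found in the camera images.
- brewer: one-cup drip coffee brewer, black with a steel band, fixed. Origin on the worktop under the axis of the filter bay; x from its front to its back, y to its left, z up. In mm: foot x -95 to 150, y +-70, z 0 to 24; head x -70 to 61, y +-70, z 112 to 196; column behind it to x 147, top z 189. Bay inside the head: x -62 to 53, y +-53, floor z 128; thumb notch in its front wall y +-42, down to z 160
- lid (a joint): lid angle, rad: 0 shut, grows as it opens upward about a level hinge at the rear of the bay, stop at 1.95. The lid (150 g, lightly damped, no latch) falls shut by itself (about 1 s) from below 1.3 and falls back onto its stop, where it rests open, from above 1.4. A hollow shell 140 mm wide, 130 mm from hinge to front, its outer face 25 mm above the hinge axis when shut, plus the front lip
- lid_hinge (a point): middle of the lid's hinge axis (which runs along the brewer's y), at x 60, z 198 mm in the brewer's frame; fixed to the brewer
- lid_lip (a point): middle of the underside of the lid's front lip, 141 mm in front of the hinge axis; moves with the lid, axes as the brewer's when shut. The lip is a flat tongue, 70 mm wide (y), 6 mm thick, from 130 to 150 mm in front of the hinge; when shut its underside is at hinge height and it overhangs the head's front by 20 mm, free air below it
- filter: permanent mesh filter (40 to 85 g): tan mesh cone, diameter 46 mm at its flat foot, 74 mm at its rim 46 mm up, black ribs and a black squared loop handle over it. Origin at the centre of its foot, z up, x along the handle. At the start it stands inside the filter holder, 4 mm above the holder's foot
- filter_grip (a point): middle of the top of the filter's loop handle, 80 mm above its foot. The handle's top bar is 56 mm long (filter's x), 10 mm thick (y) and 14 mm high; on both sides along y the air is free down to the filter's rim 34 mm below this point, and 48 mm out to the bay's side walls
- holder: filter holder (65 to 125 g): grey plastic cone, diameter 60 mm at its flat foot, 94 mm at its rim 54 mm up, wall 3 mm, one upright tab at its front. Origin at the centre of its foot, z up, tab towards -x. At the start it stands loosely on the floor of the brewer's bay with the filter inside it
- holder_tab (a point): middle of the top of the holder's tab, 86 mm above its foot, 52 mm in front of its axis. The tab is 10 mm thick (holder's x), 28 mm wide (y) and stands 32 mm above the holder's rim; in front of it is the brewer's notch, behind it the inside of the holder, free once the filter is out
- tray: aluminium draining tray, 320 mm (x) by 240 mm (y), fixed; origin at the centre of its underside. Floor 6 mm above the worktop, rim 14 mm high and 4 mm thick. It lies to the left or the right of the brewer.
- tumbler: upturned white cup without a handle on the tray near its +y long side (75 mm from the middle line), diameter 68 mm, 85 mm tall; origin at the centre of its underside; to be left where it is
- mug_brewer: black glass mug with small flowers, diameter 105 mm, 78 mm tall, on the brewer's drip grid under the head; origin at the centre of its underside. Its handle points towards the robot, 88 mm from its axis. To be left where it is
- mug_a: black glass mug of the same kind on the round woven mat (on the other side of the brewer from the tray); to be left where it is
- mug_b: the second black glass mug on the woven mat; to be left where it is
- canister: dark steel coffee jar, diameter 84 mm, 130 mm tall, behind the brewer; origin at the centre of its underside; to be left where it is
- sugar_jar: white sugar jar, diameter 76 mm, 110 mm tall, behind the brewer; origin at the centre of its underside; to be left where it is
- teaspoon: steel teaspoon, 140 mm long, lying on the worktop behind the brewer between the two jars; to be left where it is

How it is judged:
On the way, in this order (a step that is already met when the one before it is completed fails the run):
1. the lid has been flipped up past the point where it stays open by itself (value of joint lid above 1.6 rad), for 0.2 s.
2. the mesh filter stands upright on the draining tray, let go, while the filter holder is still in the brewer (x of filter in the frame of tray between -0.15 and 0.15 m and y of filter in the frame of tray between -0.11 and 0.11 m and z of filter in the frame of tray below 0.012 m and angle between filter's own z axis and vertical below 0.12 rad and contact force between the fingers and filter below 0.05 N and horizontal distance between holder and brewer below 0.02 m and z of holder in the frame of brewer below 0.14 m), for 0.2 s.
3. the filter holder stands upright on the tray too, let go, next to the filter (x of holder in the frame of tray between -0.15 and 0.15 m and y of holder in the frame of tray between -0.11 and 0.11 m and z of holder in the frame of tray below 0.012 m and angle between holder's own z axis and vertical below 0.12 rad and contact force between the fingers and holder below 0.05 N and horizontal distance between filter and holder above 0.05 m), for 0.2 s.
At the end, for the whole second after the job is handed in: The lid is shut (below 0.05 rad); the mesh filter and the filter holder both stand on the tray's floor inside its rim, side by side (axes over 50 mm apart, not nested), upright within 0.12 rad, feet within 6 mm of the floor, at rest (value of joint lid below 0.05 rad and x of filter in the frame of tray between -0.15 and 0.15 m and y of filter in the frame of tray between -0.11 and 0.11 m and z of each of filter, holder in the frame of tray below 0.012 m and angle between each of filter, holder's own z axis and vertical below 0.12 rad and x of holder in the frame of tray between -0.15 and 0.15 m and y of holder in the frame of tray between -0.11 and 0.11 m and linear speed of each of filter, holder below 0.02 m/s and horizontal distance between filter and holder above 0.05 m); the robot touches nothing.
It fails at once if the filter was dropped (falling free faster than 0.7 m/s, about 25 mm) (linear speed of filter above 0.7 m/s and contact force between the fingers and filter below 0.01 N).
It fails at once if the filter holder was dropped (falling free faster than 0.7 m/s, about 25 mm) (linear speed of holder above 0.7 m/s and contact force between the fingers and holder below 0.01 N).
It fails at once if a mug, the cup, a jar or the teaspoon was shifted by more than 30 mm (distance of any of mug_brewer, mug_a, mug_b, tumbler, canister, sugar_jar, teaspoon from where it was at the start of the episode above 0.03 m).
It also fails if it takes over 70 s, if anything falls off the work surface, if the arm or the gripper's body presses on something with over 40 N, if the wrist force passes 120 N, or if a joint passes its speed limit or range.

## Working session

There is one attempt and no reset: what is moved stays moved. The work goes in short steps, each a Python script; the robot and the scene stay as the last script left them, time stands still between calls to the robot, and variables do not carry over. Pictures are saved under pics/ and viewed, at most 10 in all, crops included, and the job is handed in when it is done.

```bash
ls; mkdir -p pics
cat > h.py <<'E'
from workcell import bot
import numpy as np, cv2
def ray(c,u,v):
    R=np.array(c["R"]);t=np.array(c["t"])
    d=R.T@np.array([(u-c["cx"])/c["fx"],(v-c["cy"])/c["fy"],1]); return -R.T@t,d
def onz(c,u,v,z):
    o,d=ray(c,u,v); return o+d*(z-o[2])/d[2]
def proj(c,X):
    p=np.array(c["R"])@np.array(X)+np.array(c["t"]); return [c["fx"]*p[0]/p[2]+c["cx"],c["fy"]*p[1]/p[2]+c["cy"]]
E
python3 - <<'E'
from h import *
for n in ["side","top"]:
    c=bot.read_camera(n); cv2.imwrite(f"pics/{n}0.png",c["pixels"]); print(n,c["fx"],-np.array(c["R"]).T@np.array(c["t"]),np.array(c["R"])[2])
E
```

```text
pics
side 492.9905448386723 [ 0.35839378 -0.84309771  1.09421071] [ 0.18864519  0.65081372 -0.7354281 ]
top 454.574672562449 [0.48669083 0.03534762 1.41562598] [ 0.0748066  -0.01488759 -0.99708692]
```

View pics/top0.png

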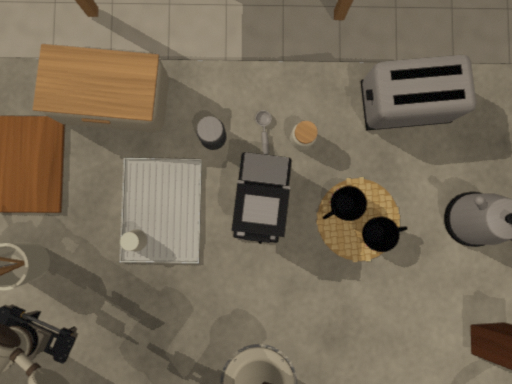

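View pics/side0.png

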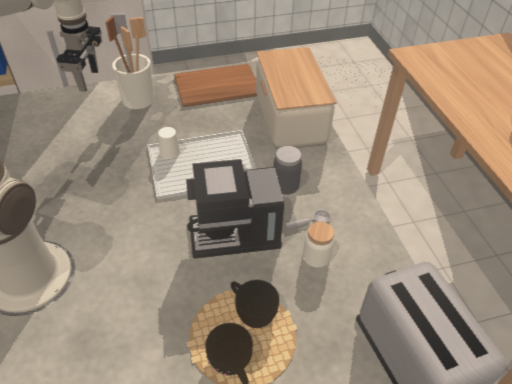

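The top view shows the tray at about (121–201, 158–264) with the cup at (130, 240). The brewer is at about (235–292, 153–242), slightly turned. I'll enlarge it to get its corners.

Run:
```python
from h import *
c=bot.read_camera("top"); im=c["pixels"]
cv2.imwrite("pics/crop.png",cv2.resize(im[145:275,110:310],None,fx=4,fy=4,interpolation=cv2.INTER_CUBIC))
for p in [(121,158),(201,158),(201,264),(121,264)]: print(onz(c,*p,0.014))
for p in [(239,184),(288,186)]: print(onz(c,*p,0.2))
```

```text
[0.67742176 0.43001962 0.014     ]
[0.67971866 0.18303006 0.014     ]
[0.35422814 0.17780942 0.014     ]
[0.35284406 0.42057219 0.014     ]
[0.58480414 0.06058041 0.2       ]
[ 0.58052174 -0.0709927   0.2       ]
```

View pics/crop.png

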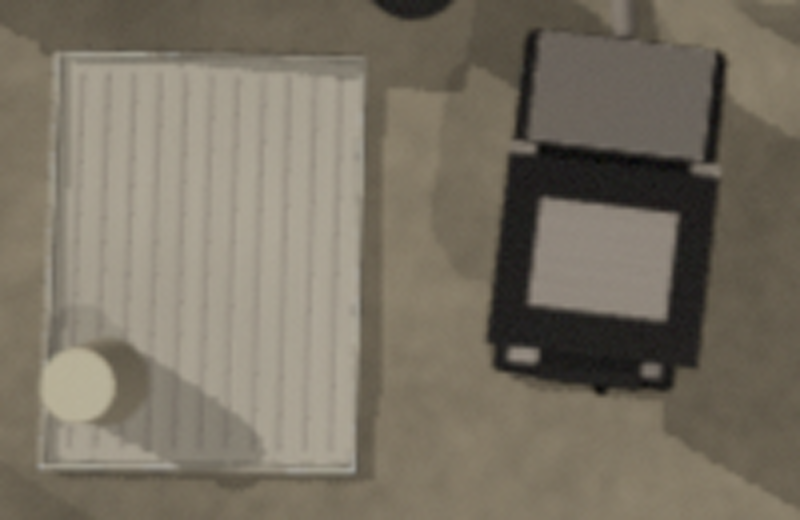

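Run:
```python
from h import *
c=bot.read_camera("top")
f=lambda u,v,z:onz(c,u/4+110-.4,v/4+145-.4,z)
fl,fr,rl,rr=[f(u,v,.223) for u,v in [(490,343),(697,367),(513,152),(718,172)]]
print(fl,fr,rl,rr)
print("widths",np.linalg.norm(fl-fr),np.linalg.norm(rl-rr),np.linalg.norm(fl-rl))
y=(fl-fr)[:2];print("yaw y",np.arctan2(-y[0],y[1]))
x=(rl-fl+rr-fr)[:2];print("yaw x",np.arctan2(x[1],x[0]))
yaw=np.arctan2(x[1],x[0])
mid=(fl+fr)[:2]/2; ax=np.array([np.cos(yaw),np.sin(yaw)])
print("origin",mid+.07*ax, "foot", f(495,365,.024),f(672,388,.024))
k=[f(530,30,.189),f(722,52,.189)];print("col back mid",(k[0]+k[1])/2,(k[0]+k[1])[:2]/2-.147*ax)
t=[f(u,v,.014) for u,v in [(54,53),(366,58),(355,472),(39,467)]];print("tray",t,np.mean(t,0))
print("tumbler",f(78,385,.085))
d=t[1]-t[2];print(np.arctan2(d[1],d[0]))
```

```text
[0.46141511 0.07691614 0.223     ] [ 0.44673225 -0.05835684  0.223     ] [0.58661827 0.06316406 0.223     ] [ 0.57454394 -0.07188894  0.223     ]
widths 0.13606750321060665 0.1355916742629978 0.12595615041698008
yaw y -0.10811917606771967
yaw x -0.10742114398685028
origin [0.52367019 0.00177462] foot [0.44055866 0.07986821 0.024     ] [ 0.42403692 -0.05497865  0.024     ]
col back mid [ 0.66589729 -0.01215538  0.189     ] [0.51974462 0.00360517]
tray [array([0.67794928, 0.42356683, 0.014     ]), array([0.67628525, 0.18266541, 0.014     ]), array([0.35840767, 0.18594147, 0.014     ]), array([0.36079368, 0.42579982, 0.014     ])] [0.51835897 0.30449338 0.014     ]
tumbler [0.4261647  0.37962538 0.085     ]
-0.010305654385232272
```

Pose estimates: brewer origin at about (0.523, 0.002) with yaw −0.108, tray centre at about (0.518, 0.304), tumbler at (0.426, 0.380). Next I'll check that the arm can reach the poses for opening the lid from below.

```bash
cat >> h.py <<'E'
from scipy.spatial.transform import Rotation as Ro
O=np.array([.523,.002]); YAW=-.108
def B(x,y,z): c,s=np.cos(YAW),np.sin(YAW); return np.array([O[0]+c*x-s*y,O[1]+s*x+c*y,z])
def fwd(pitch,flip=1):   # tool z along brewer x, pitched up; tool y along brewer y
    return (Ro.from_euler('z',YAW)*Ro.from_euler('y',-pitch)*Ro.from_matrix(np.array([[0,0,1],[0,flip,0],[-flip,0,0]]))).as_rotvec()
def down(yaw): return (Ro.from_euler('z',yaw)*Ro.from_euler('x',np.pi)).as_rotvec() # tool y -> -y rotated by yaw
def lidpt(th,r=.138,off=.010):
    return B(.060-r*np.cos(th),0,.198+r*np.sin(th)-off)
E
python3 - <<'E'
from h import *
for fl in (1,-1):
  for p in (-.5,-.3,0,.3):
    r=fwd(p,fl)
    out=[]
    for X in [B(-.16,0,.165),B(-.078,0,.165)]+[lidpt(t) for t in (0,.5,1,1.6)]:
        q=bot.inverse_kinematics(X,r); out.append(None if q is None else np.round(q,2).tolist())
    print(fl,p,out)
E
```

```text
1 -0.5 [None, None, None, None, None, [-0.32, -0.61, 2.35, 0.51, 0.39, -2.15]]
1 -0.3 [None, None, None, None, None, None]
1 0 [None, None, None, None, None, [-0.35, -0.47, 2.6, 2.7, 0.61, 1.94]]
1 0.3 [None, [-0.66, 0.87, 2.6, 2.5, 2.14, 1.37], [-0.66, 0.74, 2.66, 2.53, 2.08, 1.42], None, None, [-0.34, -0.01, 2.54, 2.91, 1.28, 1.71]]
-1 -0.5 [None, None, None, None, None, [-0.32, -0.61, 2.35, 0.51, 0.39, 0.99]]
-1 -0.3 [None, None, None, None, None, [-0.34, -0.64, 2.49, 1.41, 0.22, 0.1]]
-1 0 [None, None, None, None, None, [-0.35, -0.47, 2.6, 2.7, 0.61, -1.2]]
-1 0.3 [None, [-0.66, 0.87, 2.6, 2.5, 2.14, -1.77], [-0.66, 0.74, 2.66, 2.53, 2.08, -1.72], None, None, [-0.34, -0.01, 2.54, 2.91, 1.28, -1.43]]
```

Straight-on horizontal poses are out of reach. A steep, downward-pitched finger under the lip's front edge also works, so I'll check that.

```bash
cat >> h.py <<'E'
def lidtcp(th,p,s=.018,e=0.):  # e: extra clearance below
    h=np.array([.060,.198]); n=np.array([np.sin(p),np.cos(p)]); C=h+.150*np.array([-np.cos(th),np.sin(th)])
    if th<p: T=C+s*np.array([np.cos(p),-np.sin(p)])
    else: T=C+s*np.array([np.cos(th),-np.sin(th)])
    T=T-(.010+e)*n
    return B(T[0],0,T[1])
E
python3 - <<'E'
from h import *
for fl in (1,-1):
  for p in (.7,.85,1.0):
    r=fwd(-p,fl); out=[]
    for X in [lidtcp(0,p,e=.03)]+[lidtcp(t,p) for t in (0,.5,1,1.6)]:
        q=bot.inverse_kinematics(X,r); out.append(None if q is None else np.round(q,2).tolist())
    print(fl,p,out)
E
```

```text
1 0.7 [None, None, None, [-0.36, -0.83, 2.41, 0.29, 0.74, -1.95], [-0.3, -0.54, 2.21, 0.25, 0.62, -1.9]]
1 0.85 [None, None, [-0.38, -0.91, 2.47, 0.23, 0.89, -1.92], [-0.33, -0.71, 2.28, 0.19, 0.87, -1.86], [-0.28, -0.45, 2.08, 0.16, 0.8, -1.81]]
1 1.0 [[-0.39, -0.91, 2.59, 0.19, 0.92, -1.92], [-0.36, -0.78, 2.5, 0.17, 0.87, -1.89], [-0.34, -0.75, 2.34, 0.15, 0.99, -1.85], [-0.3, -0.58, 2.15, 0.12, 1.01, -1.8], [-0.26, -0.34, 1.95, 0.1, 0.97, -1.76]]
-1 0.7 [None, None, None, [-0.36, -0.83, 2.41, 0.29, 0.74, 1.19], [-0.3, -0.54, 2.21, 0.25, 0.62, 1.24]]
-1 0.85 [None, None, [-0.38, -0.91, 2.47, 0.23, 0.89, 1.22], [-0.33, -0.71, 2.28, 0.19, 0.87, 1.28], [-0.28, -0.45, 2.08, 0.16, 0.8, 1.33]]
-1 1.0 [[-0.39, -0.91, 2.59, 0.19, 0.92, 1.22], [-0.36, -0.78, 2.5, 0.17, 0.87, 1.25], [-0.34, -0.75, 2.34, 0.15, 0.99, 1.29], [-0.3, -0.58, 2.15, 0.12, 1.01, 1.34], [-0.26, -0.34, 1.95, 0.1, 0.97, 1.38]]
```

Run:
```python
from h import *
p=1.0;s=.020;r=fwd(-p,-1)
bot.set_gripper(0.0)
pre=lidtcp(0,p,s,e=.025)
for w in [B(-.19,0,.30),B(-.17,0,.28),B(-.15,.0,.28),B(-.14,0,.25),B(-.13,0,.22)]:
    q=bot.inverse_kinematics(w,r); print(w,None if q is None else np.round(q,2))
    if q is not None: break
bot.goto(w,r); print(bot.current_joints())
bot.line_to(pre,r); print(pre,bot.current_ee_pos(),bot.current_contact_force(),bot.current_clock())
c=bot.read_camera("side"); cv2.imwrite("pics/s1.png",cv2.resize(c["pixels"][120:290,130:330],None,fx=3,fy=3,interpolation=cv2.INTER_CUBIC))
```

```text
[0.334107   0.02248013 0.3       ] None
[0.35399048 0.02032433 0.28      ] None
[0.37387395 0.01816853 0.28      ] None
[0.38381569 0.01709062 0.25      ] None
[0.39375742 0.01601272 0.22      ] NoneTraceback (most recent call last):
  File "<stdin>", line 8, in <module>
workcell.MotionError: the arm cannot take that pose within its joint ranges
```

Run:
```python
from h import *
p=1.0;s=.020;r=fwd(-p,-1)
pre=lidtcp(0,p,s,e=.020)
w=B(-.15,0,.27); w2=B(-.135,0,.18)
for q in (1.2,1.35,1.5):
    print(q,[bot.inverse_kinematics(x,fwd(-q,-1)) is not None for x in (w,w2)])
bot.goto(w,fwd(-1.5,-1)); print(np.round(bot.current_joints(),2))
bot.line_to(w2,fwd(-1.35,-1)); print(np.round(bot.current_joints(),2))
bot.line_to(pre,r); print(pre,bot.current_ee_pos(),bot.current_contact_force(),bot.current_clock())
c=bot.read_camera("side"); cv2.imwrite("pics/s1.png",cv2.resize(c["pixels"][120:290,130:330],None,fx=3,fy=3,interpolation=cv2.INTER_CUBIC))
```

```text
1.2 [True, True]
1.35 [True, True]
1.5 [True, True]
[-0.29 -0.51  2.07  0.01  1.51  1.39]
[-0.31 -0.57  2.3   0.05  1.2   1.36]
[0.41917041 0.0132574  0.16496151] [0.41966745 0.01289171 0.1665769 ] [ 0.73277192 -0.4742452   0.35169248] 4.7417
```

View pics/s1.png

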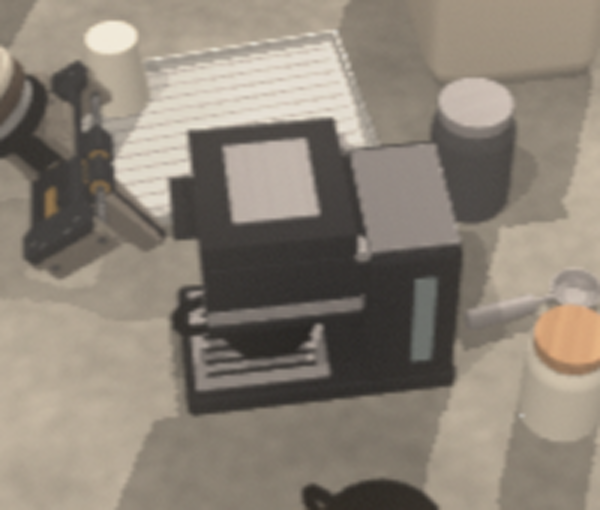

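The view shows the closed fingers (tip near (160, 240)) just in front of and below the lip (180, 208). I'll lift now.

Run:
```python
from h import *
p=1.0;s=.020;r=fwd(-p,-1)
bot.line_to(lidtcp(0,p,s,e=.003),r,0.08); print(bot.current_contact_force())
for th in [.1,.25,.4,.6,.8,1.0,1.2,1.4,1.55,1.65]:
    bot.line_to(lidtcp(th,p,s),r,0.1); f=bot.current_contact_force(); print(th,np.round(f,1))
    if np.linalg.norm(f)>30: break
print(bot.current_clock())
c=bot.read_camera("side"); cv2.imwrite("pics/s2.png",cv2.resize(c["pixels"][90:290,130:330],None,fx=2.5,fy=2.5,interpolation=cv2.INTER_CUBIC))
```

```text
[-0.47750896 -0.6787362  -0.86880821]
0.1 [-8.7  1.  -1.5]
0.25 [-4.   0.6  0.5]
0.4 [-1.9 -0.2 -0.9]
0.6 [-1.1 -0.2  0.4]
0.8 [-0.7 -0.4  0.6]
1.0 [-1.3  0.1  1. ]
1.2 [-0.9 -0.4  0.1]
1.4 [-0.1  0.6 -0. ]
1.55 [-0.5 -0.7 -0.3]
1.65 [ 0.4 -0.6 -0.5]
9.0167
```

View pics/s2.png

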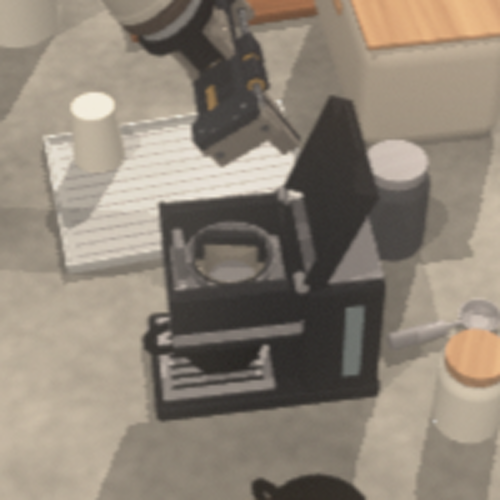

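The lid rests open, and the filter and holder are visible in the bay. I'll back off, hover above and look with the wrist camera.

Run:
```python
from h import *
r=fwd(-1.0,-1)
X=np.array(bot.current_ee_pos()); bot.line_to(X+[-.08,.01,.03],r)
bot.goto(B(-.06,0,.38),down(YAW)); print(np.round(bot.current_joints(),2))
bot.set_gripper(.45)
c=bot.read_camera("wrist"); cv2.imwrite("pics/w1.png",c["pixels"]); np.save("w1.npy",c,allow_pickle=True)
print(proj(c,B(0,0,.212)),proj(c,B(-.052,0,.214)),bot.current_clock())
```

```text
[-0.24 -0.19  1.62  0.    1.71  1.44]
[np.float64(258.29538314619407), np.float64(121.729451034248)] [np.float64(258.2973847060805), np.float64(169.5271923254326)] 11.2167
```

View pics/w1.png

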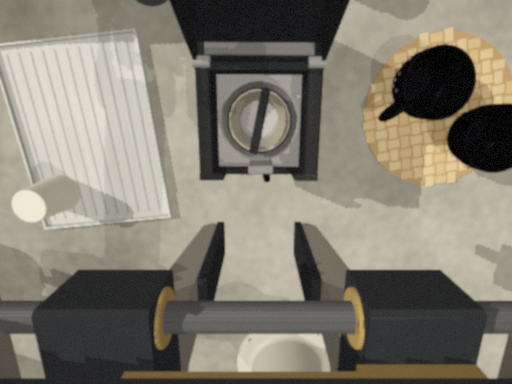

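The handle bar runs from (266, 90) to (254, 152) with its middle at (260, 121). The tab is at (261, 168), close to prediction.

Run:
```python
from h import *
c=np.load("w1.npy",allow_pickle=True).item()
a=onz(c,266,90,.212);b=onz(c,254,152,.212);m=(a+b)/2
yaw=np.arctan2(*(a-b)[:2][::-1]); print(m,yaw,np.linalg.norm(a-b),"tab",onz(c,261,168,.214),"exp",B(-.052,0,0))
print("tray",[np.round(onz(c,u,v,.014)[:2],3) for u,v in [(135,32),(170,216),(46,229)]])
bot.goto([m[0],m[1],.28],down(yaw)); print(np.round(bot.current_joints(),2))
bot.line_to([m[0],m[1],.212-.024],max_speed=.08); print(bot.current_contact_force())
bot.set_gripper(0,12); print(bot.current_opening()*92,bot.current_grip_force(),bot.current_contact_force())
np.save("fyaw.npy",[yaw,*m]); print(bot.current_clock(),bot.current_ee_pos())
```

```text
[5.22729997e-01 3.52156262e-04 2.12000000e-01] -0.3025974947020509 0.06642844847974523 tab [0.47270117 0.00442084 0.214     ] exp [0.47130297 0.00760509 0.        ]
tray [array([0.673, 0.183]), array([0.362, 0.185]), array([0.362, 0.421])]
[-0.23 -0.02  1.65 -0.    1.51  1.64]
[ 0.2243461  -0.09995322 -0.07562741]
9.843271700110147 11.999619752168655 [ 0.15888681 -0.04491845 -1.20164497]
13.6333 [5.22630772e-01 3.86002075e-04 1.87854079e-01]
```

Run:
```python
from h import *
yaw=np.load("fyaw.npy")[0]
X=np.array(bot.current_ee_pos())
bot.line_to([X[0],X[1],X[2]+.06],max_speed=.07); bot.hold(.2);print(bot.current_contact_force(),bot.current_grip_force())
bot.line_to([X[0],X[1],X[2]+.13],max_speed=.12); bot.hold(.2);print(bot.current_contact_force(),bot.current_opening()*92)
c=bot.read_camera("side"); cv2.imwrite("pics/s3.png",cv2.resize(c["pixels"][90:290,130:330],None,fx=2.5,fy=2.5,interpolation=cv2.INTER_CUBIC))
```

```text
[-0.9212179  -0.03670871 -0.90779195] 11.9996277987957
[-0.20239326  0.19143763 -0.87803979] 10.191855893430604
```

View pics/s3.png

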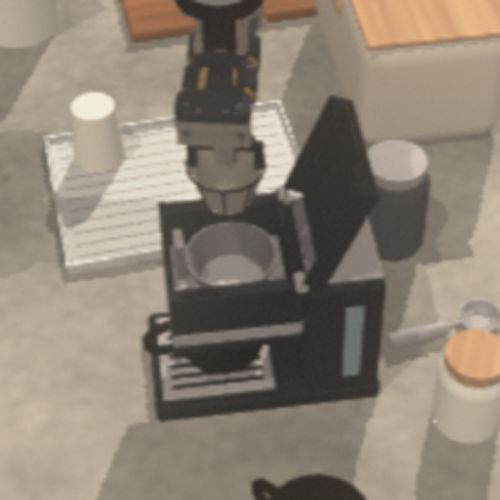

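The filter is out and upright in the gripper (220, 180). The holder remains in the bay at (230, 255). Next I'll place the filter on the tray.

```bash
cat >> h.py <<'E'
def lower(x,y,z0,zmin,df=1.2):
    bot.line_to([x,y,z0],max_speed=.1); bot.hold(.2); f0=bot.current_contact_force()[2]; z=z0
    while z>zmin:
        z-=.001; bot.line_to([x,y,z],max_speed=.03); f=bot.current_contact_force()[2]
        if f-f0>df: break
    print("set at",z,f0,f)
E
python3 - <<'E'
from h import *
bot.line_to([.60,.36,.25],max_speed=.2); print(bot.current_clock(),np.round(bot.current_joints(),2))
lower(.60,.36,.067,.057)
X=np.array(bot.current_ee_pos());print(X,bot.current_clock())
bot.set_gripper(.35); bot.line_to(X+[0,0,.1],max_speed=.12)
c=bot.read_camera("wrist"); cv2.imwrite("pics/w2.png",c["pixels"]); print(bot.current_clock())
E
```

```text
17.8417 [ 0.37  0.46  1.15 -0.    1.53  2.24]
set at 0.061 -0.44213953733340194 4.00827405508103
[0.60031247 0.36032052 0.06178066] 21.525
23.075
```

View pics/w2.png

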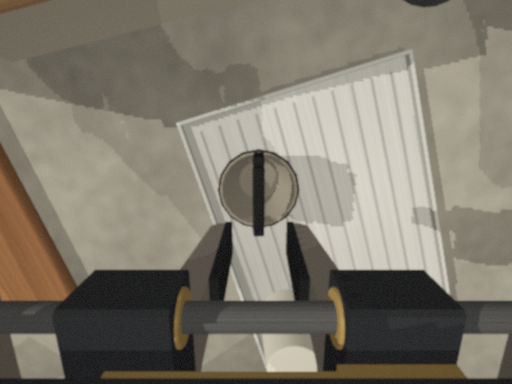

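The filter stands upright on the tray (258, 190) and is released. Next is the holder, with one close look over the tab first.

Run:
```python
from h import *
bot.line_to(np.array(bot.current_ee_pos())+[0,0,.12],max_speed=.2)
bot.goto([.472,.006,.33],down(YAW+np.pi/2)); print(np.round(bot.current_joints(),2))
bot.set_gripper(.42)
c=bot.read_camera("wrist"); cv2.imwrite("pics/w3.png",c["pixels"]); np.save("w3.npy",c,allow_pickle=True)
print(proj(c,[.4727,.0044,.214]),bot.current_clock())
```

```text
[-0.24 -0.17  1.7   0.    1.61 -0.14]
[np.float64(259.8099274980311), np.float64(188.99286311671221)] 26.2167
```

View pics/w3.png

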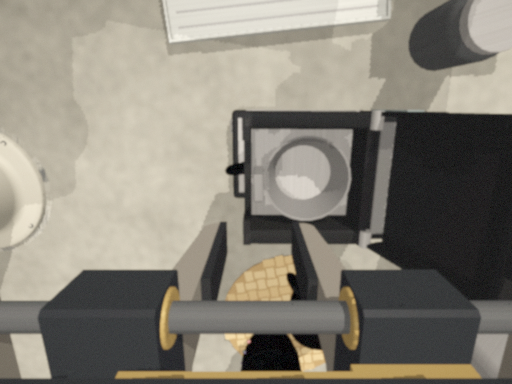

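Run:
```python
from h import *
c=np.load("w3.npy",allow_pickle=True).item(); im=c["pixels"]
g=cv2.cvtColor(im,cv2.COLOR_BGR2GRAY); print(g[150:222:3,238:284:2])
for z in(.182,): print("holder centre",onz(c,309,178,z), "bay", O)
```

```text
[[159 210 203 125  50  49  68 138 155 172 174 174 174 174 176 173 164 155
  158 164 145 104  95]
 [158 198 185 118  53  54  69 137 153 171 174 174 172 169 166 158 151 160
  161 119  98  98 115]
 [141 188 185 118  54  47  70 139 154 171 175 174 170 156 151 152 160 161
  117  95  93 118 163]
 [134 186 183 116  46  49  69 137 152 164 175 172 154 151 152 155 162 123
   96  93 115 148 164]
 [108 147 102  63  51  47  69 137 149 164 175 172 154 150 149 146 120 105
   96 103 145 153 165]
 [ 11  17   2  49  56  61  71 136 146 153 163 162 150 149 149 139 113 108
  100 130 152 151 164]
 [  0  14  10  48  60  60  69 134 128 137 138 139 137 143 146 121 112 113
  109 146 150 153 164]
 [ 17  19  28  49  60  62  71 131 131 137 139 139 134 139 144 128 119 119
  122 149 154 170 169]
 [ 65 114 131  94  62  63  74 133 146 154 157 156 145 146 140 136 121 125
  127 153 163 172 174]
 [117 173 174 120  58  57  76 139 163 171 170 168 153 147 145 138 128 128
  138 172 196 205 204]
 [107 174 175 121  56  51  80 155 161 169 170 169 154 143 145 144 132 132
  133 176 191 199 205]
 [102 172 173 125  54  48  70 144
[... 595 characters left out ...]
144 148 154 174 173 168 159
  149 150 151 152 154]
 [162 161 157 120  45  46  64 136 151 148 153 151 151 154 166 165 161 164
  163 152 151 152 153]
 [161 159 159 119  47  38  62 137 149 146 152 149 152 150 150 148 149 150
  160 167 156 154 154]
 [160 160 160 116  36  27  51 135 149 148 152 150 149 149 151 149 151 150
  152 153 160 164 158]
 [162 163 157  93  30  26  53 131 143 139 145 144 144 145 146 143 147 145
  145 143 144 145 160]
 [162 162 154  68  36  33  32  39  40  33  35  30  30  41  38  38  33  40
   36  34  39  33  41]
 [163 162 143  62  43  44  36  42  42  43  39  41  38  39  32  32  26  26
   29  26  33  29  29]]
holder centre [0.52525137 0.00234371 0.182     ] bay [0.523 0.002]
```

Run:
```python
from h import *
c=np.load("w3.npy",allow_pickle=True).item()
t=onz(c,258.5,188,.214); print(t)
bot.line_to([t[0],t[1],.24],down(-.085+np.pi/2)); 
bot.line_to([t[0],t[1],.186],max_speed=.08); print(bot.current_contact_force())
bot.set_gripper(0,35); print(bot.current_opening()*92,bot.current_grip_force(),bot.current_contact_force(),bot.current_ee_pos())
if 8<bot.current_opening()*92<13:
    for dz in (.03,.14):
        bot.line_to([t[0],t[1],.186+dz],max_speed=.08); bot.hold(.2); print(bot.current_contact_force(),bot.current_ft_torque(),bot.current_opening()*92)
    for n in("side","top"):
        c=bot.read_camera(n)["pixels"]; cv2.imwrite(f"pics/{n}4.png",c)
print(bot.current_clock())
a=cv2.imread("pics/side4.png")[60:260,130:330];cv2.imwrite("pics/s4.png",cv2.resize(a,None,fx=2.5,fy=2.5))
```

```text
[0.47154649 0.00552333 0.214     ]
[ 0.36257205  0.10378701 -0.20400997]
9.819491827157666 35.00029385089874 [-0.50360447  0.7254115   1.48106362] [0.47164351 0.00549942 0.18621566]
[-0.19205807 -0.32899464 -1.5062057 ] [-0.0458156   0.09796538 -0.0131204 ] 9.766260625233791
[ 0.7443282   0.33869297 -0.91259016] [ 0.02031376  0.09429924 -0.01164042] 9.649134082030846
30.8833
```

Run:
```python
from h import *
z=bot.current_ee_pos()[2]
bot.line_to([.468,.255,z],max_speed=.2)
lower(.468,.255,.070,.060,1.5)
X=np.array(bot.current_ee_pos());print(X,bot.current_clock())
bot.set_gripper(.3); bot.line_to(X+[0,0,.04],max_speed=.08);bot.line_to(X+[0,0,.2],max_speed=.2)
bot.hold(.2)
for n in("side","top"): cv2.imwrite(f"pics/{n}5.png",bot.read_camera(n)["pixels"])
print(bot.current_clock(),bot.current_contact_force())
a=cv2.imread("pics/side5.png")[90:290,130:330];b=cv2.imread("pics/top5.png")[130:280,110:310]
cv2.imwrite("pics/v5.png",np.hstack([cv2.resize(a,(400,400)),cv2.resize(b,(400,300)).repeat(1,0) if 0 else cv2.copyMakeBorder(cv2.resize(b,(400,300)),0,100,0,0,0)]))
```

```text
set at 0.064 -1.3516823791331423 1.0759964013231729
[0.4682201  0.25508886 0.06425746] 36.6917
39.0417 [ 0.67043132 -0.15620072 -0.18012023]
```

View pics/v5.png

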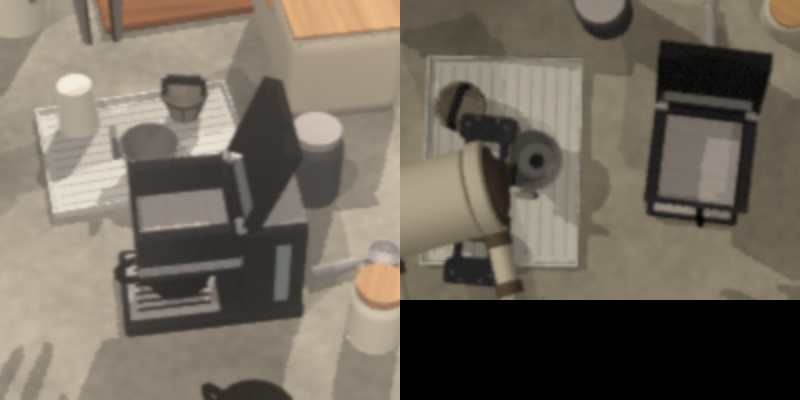

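Both parts stand upright on the tray: filter at (183, 95) and holder at (150, 145) in the side view, and (460, 105) and (537, 160) in the top view. Last step is the lid: swing over it and push it forward from behind.

Run:
```python
from h import *
X=np.array(bot.current_ee_pos()); r=down(YAW)
print([bot.inverse_kinematics(B(x,0,z),r) is not None for x,z in((.19,.42),(.19,.295),(.03,.295))])
bot.line_to([X[0],X[1],.40],max_speed=.25); bot.set_gripper(0,10)
bot.line_to(B(.19,0,.41),r,.2)
bot.line_to(B(.19,0,.295),r,.15); print(bot.current_contact_force(),bot.current_clock())
for x in (.15,.13,.11,.09,.07,.05,.035):
    bot.line_to(B(x,0,.295),r,.1); f=np.array(bot.current_contact_force()); print(x,np.round(f,1))
    if np.linalg.norm(f)>30: break
bot.hold(.3)
bot.line_to(B(.035,0,.42),r,.15); bot.hold(1.2)
c=bot.read_camera("side"); im=c["pixels"]; cv2.imwrite("pics/s6.png",im)
a=cv2.imread("pics/side0.png").astype(int)
d=np.abs(im.astype(int)-a)[150:215,180:300].mean(2); d2=np.abs(cv2.imread("pics/side5.png").astype(int)-a)[150:215,180:300].mean(2)
print("diff vs shut now/open",d.mean(),d2.mean(),bot.current_clock())
```

```text
[True, True, True]
[-0.40835151  0.33680701  0.42060846] 43.175
0.15 [-0.1 -0.2 -0.2]
0.13 [-0.1  0.4 -0.1]
0.11 [ 0.8 -0.3  0.5]
0.09 [-0.6 -0.9 -0.6]
0.07 [ 0.3 -0.2 -0.1]
0.05 [0.3 0.6 0.1]
0.035 [-0.3  0.3 -0.5]
diff vs shut now/open 9.593119658119658 40.63897435897436 48.3083
```

Run:
```python
from h import *
bot.goto([.30,.30,.42],down(YAW)); bot.hold(.5)
im=bot.read_camera("side")["pixels"].astype(int); a=cv2.imread("pics/side0.png").astype(int); b=cv2.imread("pics/side5.png").astype(int)
d=np.abs(im-a).mean(2); print("lid region",d[150:215,185:255].mean(),(d[150:215,185:255]>25).mean())
def plate(x): m=(x[155:205,190:245].mean(2)>110); v,u=np.nonzero(m); return m.sum(),u.mean(),v.mean()
print(plate(im),plate(a))
d=np.abs(im-b).mean(2); print("filter", d[125:150,208:235].mean(),"holder",d[148:168,185:218].mean())
print(bot.current_contact_force(),bot.current_clock())
```

```text
lid region 11.956336996336995 0.12923076923076923
(np.int64(1026), np.float64(29.364522417153996), np.float64(21.023391812865498)) (np.int64(1248), np.float64(26.55849358974359), np.float64(18.072916666666668))
filter 6.5274074074074075 holder 11.548484848484849
[ 0.57813029 -0.0445459   0.05775985] 50.3333
```

Run:
```python
from h import *
im=bot.read_camera("side")["pixels"]; a=cv2.imread("pics/side0.png")
for x in (a,im):
    g=cv2.cvtColor(x,cv2.COLOR_BGR2GRAY); n,l,s,_=cv2.connectedComponentsWithStats((g>105).astype(np.uint8)); print(s[l[185,222]],g[185,215:230:3])
d=np.abs(im.astype(int)-a).mean(2)>25
print("\n".join("".join("#" if q else "." for q in r) for r in d[145:235:3,180:290:2]))
```

```text
[204 166  33  29 772] [175 176 177 176 177]
[204 166  33  29 771] [176 176 176 177 177]
.................#########.............................
.................#########.............................
..........#####.##########.............................
..###..##################..............................
..#######################..............................
...#####################...............................
...########............................................
...####................................................
...##.#................................................
.......................................................
.......................................................
.......................................................
.......................................................
.###...................................................
####...................................................
####...................................................
.......................................................
.......................................................
...#...................................................
.....###...............................................
.......................................................
.......................................................
.......................................................
.......................................................
.......................................................
.......................................................
.......................................................
.......................................................
.......................................................
.......................................................
```

The steel plate on the lid matches its original shut position pixel for pixel, and the arm is clear of everything.

```bash
python3 -c "
from h import *
print(bot.job_done(),bot.current_clock())"
```

```text
the job is handed in; nothing more can be done
the job is handed in; nothing more can be done
```

I handed the job in at about 50 s of the 70 s limit, with no verdict returned: the filter and then the holder were set upright on the tray, the lid's steel plate is back exactly where it was when shut, and no contact force passed 10 N; I did not separately check that the mugs, cup, jars and spoon stayed put.

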